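Load the seed moisture meter

ROBOT

A 6-joint arm with a two-finger parallel gripper is mounted at the origin on the work surface. World frame = base frame: x ahead of the robot, y to its left, z up, the work surface at z = 0. Lengths are in m, angles in rad, forces in N, time in s.
With the tool pointing down it reaches from about 0.225 to 0.725 m from the base axis. Payload 3.1 kg.
Tool frame: the origin (TCP) lies at the very end of the fingers, on their centre line; the grasp point (between the pads) lies 19 mm behind it; z points along the fingers, y is the direction in which the jaws open and shut (so a half turn about z gives the same grasp; the last joint's range is limited). The gripper opens to 85 mm and grips with 20 to 120 N. Pads are 22 mm wide; open, the fingers measure 114 mm over their backs; the gripper's body (76 mm by 85 mm) begins 54 mm behind the grasp point. The pads swing forward as they close: fully open they stand 13 mm farther back than shut.
Start: joints at [1.062, 0.048, 0.099, 1.622, 0, 1.443], TCP at [0.195, 0.487, 0.231] pointing down, gripper open.
Joint ranges: [-2.91, 2.91], [-0.99, 1.94], [-1.21, 1.42], [-2.12, 2.29], [-1.49, 1.47], [-3.14, 3.14]. Speed limits (rad/s): [2.79, 2.79, 3.14, 3.14, 3.14, 3.14].

INTERFACE

Orientations are given as a unit quaternion [w, x, y, z].
In Python, from bench import status, viewer, ticket gives the robot as it stands.
- The arm moves only by the shell command python3 -m inch 'ROWS'. ROWS is JSON, a list of rows, each a list of 3 entries, a list of its own where there are three numbers: the turn, a rotation vector about the tool's x, y, z in units of 8 degrees (1.0 is 8 degrees), then the shift along the tool's x, y, z in units of 30 mm (1.0 is 30 mm), then the gripper command: -1 is fully open, 1 is shut, values between are in proportion. In form: [[[rx, ry, rz], [dx, dy, dz], hand], ...]. A call has 1 to 8 rows; each row shifts and turns the commanded pose from where the row before left it, along the tool's axes as they then stand; what a row does not reach is not made up. A row lasts 1/8 s, in which the tool goes at most 62.5 mm and 10.7 degrees, less where a joint would pass 70% of its speed; a pose out of reach is approached as far as the arm can. A call is refused whole if a number of a shift passes 1 or a number of a turn 1, either way. A call with a gripper value outside its range is refused whole. The fingers move at their own pace and stop on an object; the grip force is fixed at half the most. Time passes only in rows, so rows that do not move let the fingers close. It gives the time, the measured TCP pose, the force and the opening at its end, in the units of the state.
- status.sense(): the state, without advancing time (a new reading comes with each control period).
- viewer.read_camera(name): name is "side" or "top"; returns (picture, depth): 420x560x3 uint8, red, green, blue; 420x560 float32, m along the optical axis (not along the pixel's ray), 0 where there is no reading.
- viewer.camera_info(name): a dict with "vfov" (degrees; the focal length in pixels is half the picture's height over the tangent of half this angle, whatever the lens; pixels are square), "cx", "cy" (the principal point, pixels), "world_from_camera" (4x4, takes a point from camera to world coordinates). Camera axes: x right, y down, z forward; pixel columns grow to the right and rows downward; lengths in m; the calibration is good to about 2 mm. A picture is of the moment at which its call begins. camera_info takes no time and is no camera call.
- ticket.close_job(): hands the job in, once; it reports no verdict.
The state is a dict: "t": time; "joints": joint angles; "dq": joint speeds; "tau": joint torques, N m; "eef_pos": TCP position; "eef_rot": TCP orientation; "wrist_force": force on the tool from outside, world axes, zero at the start; "torque": the same for the moment, N m; "opening": opening from 0.0 (shut) to 1.0 (fully open).
Only numpy, scipy, OpenCV 4.12 (cv2) and the standard library are available. Lean on these libraries where they do the work, as an engineer would, in place of code of your own. Each camera call takes 0.05 s, during which the arm holds its last target.

TASK

Open the moisture meter's flush shutter all the way: it has no handle, so press a fingertip on it, gently but firmly enough to drag it along, and never lean on it hard. Then stand the tall seed vial upright in the well that this uncovers, lowered right to the bottom rather than dropped, and let go. Leave the short jar, the bottle and the dish where they are.

Things in the scene. Friction and masses are not known exactly. Their poses are not given: they have to be found in the camera images.
- meter: Seed moisture meter: fixed white box on screw feet. Own frame: z up, origin under the window's middle, 0 to 6 mm above the bench; flat deck at z 70, box x -52..100, y -95..95 mm. Window x -36..37, y -71..71 mm, let 9 mm into the deck; the grey shutter fills its -y half and slides along the meter's +y into the empty half. Screen and discs beyond x 50 mm are unused.
- shutter (a joint): Shutter opening in m: 0 shut, 0.068 fully open at its stop, growing along the meter's +y. Smooth grey plate 70 x 70 x 3 mm, about flush, no lip. Dragging it takes about 5 N along the track, so press with some 9 to 14 N: less slips, over 18 N damages it. Pressed, it gives about 1 mm per 8 N. It stays where it is left.
- shutter_shut (a point): Point fixed to the meter at deck height over the middle of the shut shutter, meter's axes; the shutter's middle is here plus the opening along +y. The track is not level: the plate's middle lies a few mm below the deck when shut and climbs some mm towards open, more than the press allows for, so follow it by the measured force.
- well_floor (a point): Centre of the floor of the round well, 24 mm below the deck, meter's axes. The well is 34 mm wide and 15 mm deep; its mouth is in the window's floor, 9 mm below the deck. It lies under the shutter until that is open.
- vial_center (a point): Centre (half-way up) of the tall vial: upright off-white plastic tube of 30 mm diameter, grey cap of 31 mm, 88 mm tall in all, about 60 g; z is its long axis, to the cap. Seated, its foot is on the well's floor and this point 44 mm above that floor, 20 mm above the deck; best gripped a little above this point, so that the fingertips clear the deck.
- jar_center (a point): Centre of the short jar, a bystander: 40 mm diameter, 50 mm tall, off-white with a grey cap. It stands 100 mm or more from the vial, on either side.
- reagent: White plastic bottle, a bystander: 72 mm diameter, 170 mm tall; origin at the centre of its underside.
- dish: Low white covered dish, a bystander: 90 mm diameter, 16 mm high; origin at the centre of its underside.

How it is judged:
By the outcome, as a careful person would: the job done as asked, in the order asked, and still so for the second after the job is handed in, with the robot touching nothing.
It also fails if it takes over 64 s, if anything falls off the work surface, if the arm or the gripper's body presses on something with over 40 N, if the wrist force passes 120 N, or if a joint passes its speed limit or range.

## Working session

There is one attempt and no reset: what is moved stays moved. The work goes in short steps, Python scripts to look and compute and a shell command to move; the robot and the scene stay as the last step left them, time stands still between calls to the robot, and variables do not carry over. Pictures are saved under pics/ and viewed, and the job is handed in when it is done.

```bash
ls; mkdir -p pics; python3 - <<'E'
from bench import status, viewer
import cv2,numpy as np
print(status.sense())
for n in("side","top"):
    p,d=viewer.read_camera(n); i=viewer.camera_info(n); print(n,i)
    cv2.imwrite(f"pics/{n}0.png",p[:,:,::-1]); np.savez(f"{n}0.npz",p=p,d=d)
E
```

```text
pics
{'t': 0.0, 'joints': array([1.06219724e+00, 4.87531405e-02, 9.75391320e-02, 1.62200390e+00,
       5.98541708e-07, 1.44301428e+00]), 'dq': array([-0.00033821, -0.00115705, -0.00174757, -0.0001772 , -0.00101221,
        0.00146625]), 'tau': array([ 5.13610503e-04, -3.38778985e+01,  3.20017540e+01,  2.02070572e-02,
       -6.42348766e-06, -4.75256059e-06]), 'eef_pos': array([0.1948233 , 0.48683072, 0.2300865 ]), 'eef_rot': array([-3.79078191e-04,  1.89259905e-01,  9.81926281e-01, -1.14991886e-03]), 'wrist_force': array([ 0.26272841, -0.4654585 ,  0.09709599]), 'torque': array([-0.02390677, -0.02400166,  0.04053958]), 'opening': 1.0022616964008169}
side {'vfov': 57.25501513016432, 'cx': 278.5545379774254, 'cy': 209.45904547387005, 'world_from_camera': array([[ 0.72768223, -0.43130014,  0.53334677,  0.14011867],
       [-0.68587957, -0.46537729,  0.55945794, -0.53953905],
       [ 0.00691319, -0.77291925, -0.63446674,  0.60317078],
       [ 0.        ,  0.        ,  0.        ,  1.        ]])}
top {'vfov': 42.92077065687404, 'cx': 273.062529287288, 'cy': 206.41124266629635, 'world_from_camera': array([[-1.03751773e-03, -9.96212205e-01,  8.69492118e-02,
         4.91876048e-01],
       [-9.99943087e-01,  1.10281837e-04, -1.06682343e-02,
        -4.74540180e-02],
       [ 1.06182363e-02, -8.69553317e-02, -9.96155622e-01,
         1.45767364e+00],
       [ 0.00000000e+00,  0.00000000e+00,  0.00000000e+00,
         1.00000000e+00]])}
```

View pics/side0.png

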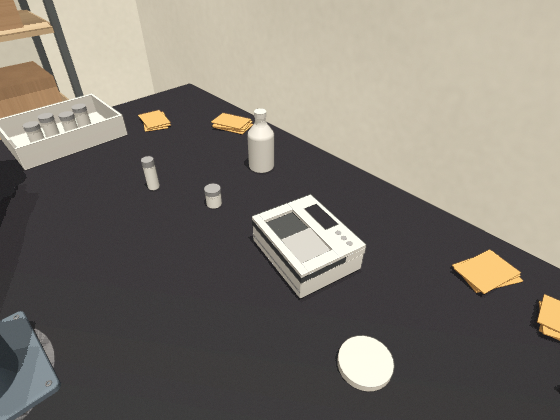

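View pics/top0.png

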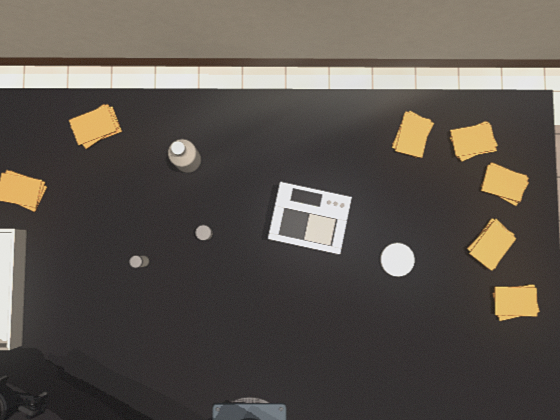

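The side view shows the vial at (151,173), the jar at (213,196), the bottle at (261,150), the meter with its shutter at (303,244), and the dish at (366,362). In the top view the vial is at about (138,262), the jar at (203,232) and the shutter at (321,229). Next I'll measure them.

```bash
cat > h.py <<'E'
import numpy as np, cv2
from bench import viewer,status
def K(n):
    i=viewer.camera_info(n); f=210/np.tan(np.radians(i['vfov']/2)); return f,i['cx'],i['cy'],np.array(i['world_from_camera'])
def ray(n,u,v):
    f,cx,cy,T=K(n); d=T[:3,:3]@np.array([(u-cx)/f,(v-cy)/f,1]); return T[:3,3],d
def plane(n,u,v,z):
    o,d=ray(n,u,v); return o+d*(z-o[2])/d[2]
def two(a,b):
    o1,d1=ray('side',*a); o2,d2=ray('top',*b); 
    A=np.stack([d1,-d2],1); s=np.linalg.lstsq(A,o2-o1,rcond=None)[0]
    p,q=o1+s[0]*d1,o2+s[1]*d2; return (p+q)/2,np.linalg.norm(p-q)
def proj(n,X):
    f,cx,cy,T=K(n); c=T[:3,:3].T@(np.array(X)-T[:3,3]); return cx+f*c[0]/c[2],cy+f*c[1]/c[2]
def cloud(n,d):
    f,cx,cy,T=K(n); v,u=np.mgrid[0:420,0:560]; c=np.stack([(u-cx)/f*d,(v-cy)/f*d,d],-1); return c@T[:3,:3].T+T[:3,3]
E
python3 - <<'E'
from h import *
for n,rs in (("side",[(130,150,175,200),(195,175,235,215),(240,190,370,295)]),("top",[(120,250,158,275),(190,220,218,245),(262,176,358,260)])):
    z=np.load(f"{n}0.npz"); 
    for r in rs:
        c=z['p'][r[1]:r[3],r[0]:r[2],::-1]; k=3 if r[2]-r[0]>60 else 10
        cv2.imwrite(f"pics/{n}_{r[0]}.png",cv2.resize(c,None,fx=7 if k==3 else 10,fy=5*7/5 if k==3 else 10,interpolation=0)[:600,:800])
    X=cloud(n,z['d'])
    for r in rs[:2]:
        P=X[r[1]:r[3],r[0]:r[2]].reshape(-1,3); P=P[P[:,2]>.02]; 
        top=P[P[:,2]>np.percentile(P[:,2],97)-.006]
        print(n,r,len(P),P[:,2].max(),top.mean(0),top.min(0),top.max(0))
    r=rs[2];P=X[r[1]:r[3],r[0]:r[2]].reshape(-1,3)
    h,e=np.histogram(P[:,2],bins=np.arange(0,.1,.002)); print([(round(a,3),b) for a,b in zip(e,h) if b>20])
E
```

```text
side (130, 150, 175, 200) 344 0.6031707758974367 [ 0.14011867 -0.53953905  0.60317078] [ 0.14011867 -0.53953905  0.60317078] [ 0.14011867 -0.53953905  0.60317078]
side (195, 175, 235, 215) 273 0.6031707758974367 [ 0.14011867 -0.53953905  0.60317078] [ 0.14011867 -0.53953905  0.60317078] [ 0.14011867 -0.53953905  0.60317078]
[(np.float64(0.0), np.int64(1558)), (np.float64(0.002), np.int64(37)), (np.float64(0.006), np.int64(26)), (np.float64(0.008), np.int64(53)), (np.float64(0.01), np.int64(71)), (np.float64(0.012), np.int64(59)), (np.float64(0.014), np.int64(70)), (np.float64(0.016), np.int64(69)), (np.float64(0.018), np.int64(65)), (np.float64(0.02), np.int64(64)), (np.float64(0.022), np.int64(59)), (np.float64(0.024), np.int64(78)), (np.float64(0.026), np.int64(84)), (np.float64(0.028), np.int64(73)), (np.float64(0.03), np.int64(79)), (np.float64(0.032), np.int64(67)), (np.float64(0.034), np.int64(74)), (np.float64(0.036), np.int64(70)), (np.float64(0.038), np.int64(79)), (np.float64(0.04), np.int64(72)), (np.float64(0.042), np.int64(61)), (np.float64(0.044), np.int64(78)), (np.flo
[... 776 characters left out ...]
0.11588618 0.08365859] [ 0.49187605 -0.04745402  0.05068902] [0.56558602 0.13955478 1.45767364]
[(np.float64(0.0), np.int64(920)), (np.float64(0.002), np.int64(764)), (np.float64(0.004), np.int64(419)), (np.float64(0.006), np.int64(151)), (np.float64(0.008), np.int64(31)), (np.float64(0.06), np.int64(31)), (np.float64(0.062), np.int64(100)), (np.float64(0.064), np.int64(173)), (np.float64(0.066), np.int64(286)), (np.float64(0.068), np.int64(270)), (np.float64(0.07), np.int64(419)), (np.float64(0.072), np.int64(627)), (np.float64(0.074), np.int64(834)), (np.float64(0.076), np.int64(809)), (np.float64(0.078), np.int64(459)), (np.float64(0.08), np.int64(205)), (np.float64(0.082), np.int64(45))]
```

View pics/side_240.png

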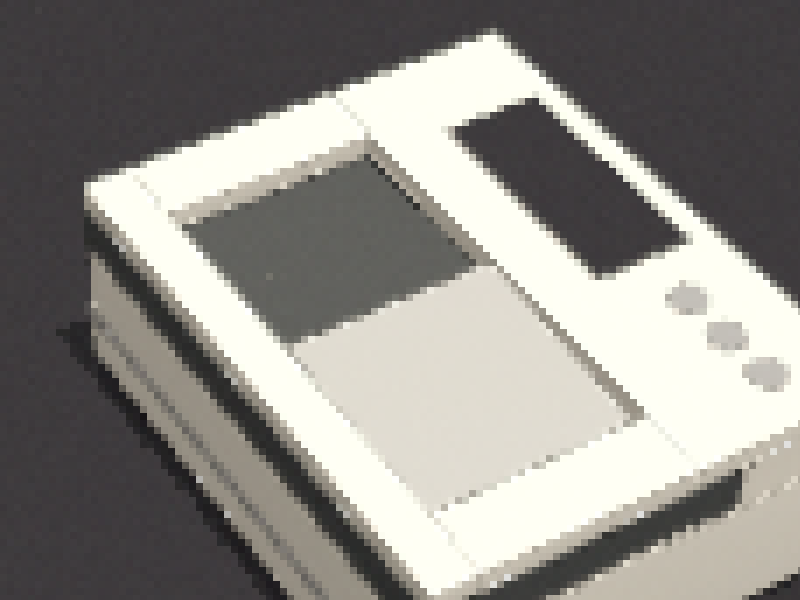

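View pics/top_262.png

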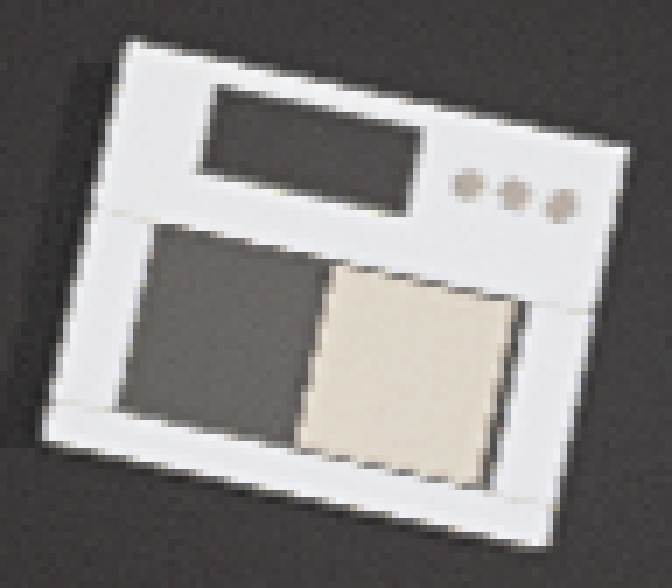

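View pics/side_130.png

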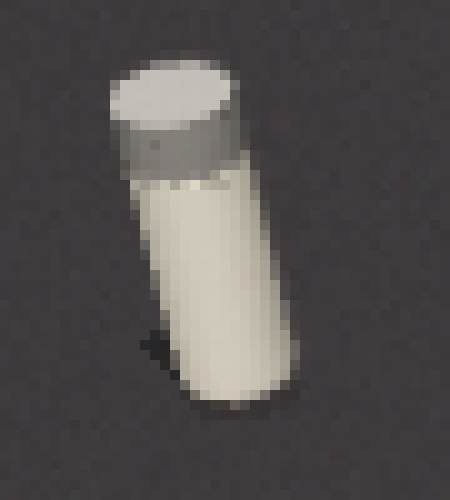

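View pics/top_120.png

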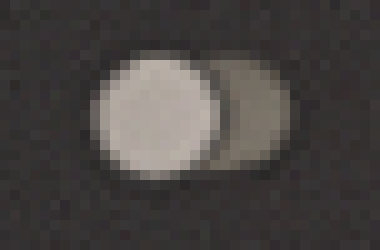

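The side crop shows the window corners at about (170,215), (368,135), (645,418) and (430,512) in 7x crop pixels. The top crop shows the deck corners at (127,40), (628,150), (550,548) and (43,438). Next I'll mask the deck in both views and triangulate.

```bash
python3 - <<'E'
from h import *
def quad(n,r,thr):
    p=np.load(f"{n}0.npz")['p'][r[1]:r[3],r[0]:r[2]]
    g=cv2.resize(p.min(2),None,fx=4,fy=4,interpolation=cv2.INTER_CUBIC)
    m=(g>thr).astype(np.uint8); c=max(cv2.findContours(m,cv2.RETR_EXTERNAL,cv2.CHAIN_APPROX_NONE)[0],key=cv2.contourArea)
    h=cv2.convexHull(c)
    e=cv2.approxPolyN(h,4,ensure_convex=True).reshape(-1,2) if hasattr(cv2,'approxPolyN') else None
    # refine: fit lines to contour pts near each edge
    c=c.reshape(-1,2).astype(float); L=[]
    for k in range(4):
        a,b=e[k].astype(float),e[(k+1)%4].astype(float); u=(b-a)/np.linalg.norm(b-a); nn=np.array([-u[1],u[0]])
        t=(c-a)@u; s=abs((c-a)@nn); sel=(s<5)&(t>.08*np.linalg.norm(b-a))&(t<.92*np.linalg.norm(b-a))
        vx,vy,x,y=cv2.fitLine(c[sel].astype(np.float32),cv2.DIST_HUBER,0,.01,.01).ravel(); L.append(np.cross([x,y,1],[x+vx,y+vy,1]))
    o=[]
    for k in range(4):
        q=np.cross(L[k-1],L[k]); q=q[:2]/q[2]; o.append((q+.5)/4-.5+[r[0],r[1]])
    return np.array(o)
T=quad("top",(262,176,358,265),150); 
for thr in (225,240):
    S=quad("side",(240,190,375,300),thr); print(thr,S.round(1).tolist())
print(T.round(1).tolist())
W=[plane("top",*q,.073) for q in T]; print(np.round(W,4))
for k in range(4): print(np.linalg.norm(W[k]-W[k-1]))
for q in S:
    for w in W:
        pass
    k=np.argmin([np.linalg.norm(np.array(proj("side",w))-q) for w in W]); print(k,two(q,T[k]))
# vial, jar
def segs(n,r,bg):
    p=np.load(f"{n}0.npz")['p'][r[1]:r[3],r[0]:r[2]].max(2); m=(p>bg).astype(np.uint8)
    c=max(cv2.findContours(m,cv2.RETR_EXTERNAL,cv2.CHAIN_APPROX_NONE)[0],key=cv2.contourArea).reshape(-1,2)
    return c,np.array([r[0],r[1]]),p
for n,r in (("top",(120,250,158,275)),("top",(190,220,218,245)),("side",(130,150,175,200)),("side",(195,175,235,215))):
    c,o,p=segs(n,r,150 if n=="top" else 90); 
    print(n,"bbox",c.min(0)+o,c.max(0)+o)
    (x,y),rad=cv2.minEnclosingCircle(c.astype(np.float32)); print((x+o[0],y+o[1]),rad)
E
```

```text
225 [[364.9, 244.4], [301.3, 274.3], [252.2, 216.4], [310.1, 194.8]]
240 [[364.5, 244.3], [301.2, 273.9], [252.5, 216.5], [310.1, 195.1]]
[[351.1, 196.7], [339.5, 253.9], [267.5, 238.3], [279.8, 181.4]]
[[ 0.6382 -0.2661  0.073 ]
 [ 0.4895 -0.234   0.073 ]
 [ 0.5299 -0.0478  0.073 ]
 [ 0.6784 -0.08    0.073 ]]
0.1904225078864302
0.15211986433959646
0.19052151219115174
0.1520124447407377
0 (array([ 0.63750027, -0.26523163,  0.07204202]), np.float64(0.002571319325178935))
1 (array([ 0.4894688 , -0.23384169,  0.07406126]), np.float64(0.00014547478585269665))
2 (array([ 0.53063246, -0.04836405,  0.06989031]), np.float64(0.0017466211888473887))
3 (array([ 0.67870885, -0.07976887,  0.06862505]), np.float64(0.0008616578652170982))
top bbox [130 256] [140 266]
(np.float64(135.384614944458), np.float64(261.15384578704834)) 5.506954193115234
top bbox [196 226] [210 239]
(np.float64(202.8783779144287), np.float64(232.09459495544434)) 7.224081516265869
side bbox [141 156] [159 190]
(np.float64(149.0), np.float64(173.0)) 17.46434783935547
side bbox [204 183] [221 208]
(np.float64(212.5), np.float64(195.5)) 12.747649192810059
```

```bash
python3 - <<'E'
from h import *
print("cap",two((146.65,158.9),(135.2,261.2)))
print("foot side z0",plane("side",153.3,186.2,0.0)); print("cap top-plane",plane("top",135.2,261.2,.088))
print("jar",plane("top",202.9,232.1,.05))
yaw=np.arctan2(.1862,.0404)-np.pi/2; R=np.array([[np.cos(yaw),-np.sin(yaw)],[np.sin(yaw),np.cos(yaw)]])
c=np.array([.58393,-.15698]);o=c-R@[.024,0]; print("meter",np.degrees(yaw),o)
for y in(-.036,-.034,.034): print(y,o+R@[.0005,y])
# Shutter visible edges in top view: crop7 px
for q in((328,265),(513,300),(485,485),(298,447)):
    P=plane("top",q[0]/7-.5+262,q[1]/7-.5+176,.070)[:2]; print(R.T@(P-o))
from scipy.spatial.transform import Rotation as Q
s=status.sense();w=s['eef_rot'];print(Q.from_quat(w[[1,2,3,0]]).as_matrix().round(3))
E
```

```text
cap (array([0.4709175 , 0.29004414, 0.08403888]), np.float64(0.0012769015933823578))
foot side z0 [0.46983608 0.28946926 0.        ]
cap top-plane [0.47154866 0.28877829 0.088     ]
jar [0.54693231 0.12211796 0.05      ]
meter -12.24177671643423 [ 0.56047572 -0.1518911 ]
-0.036 [ 0.55333101 -0.18717854]
-0.034 [ 0.55375508 -0.18522401]
0.034 [ 0.56817363 -0.11877023]
[0.03406894 0.00492745]
[ 0.0358803  -0.06511289]
[-0.03361221 -0.06877784]
[-0.0345058   0.00190894]
[[-0.928  0.372 -0.001]
 [ 0.372  0.928 -0.002]
 [ 0.    -0.002 -1.   ]]
```

Deck size comes out at 190.4 × 152.1 mm, matching the stated 190 × 152. The vial is at (0.471, 0.289) with its cap top triangulated at 84 mm, about 4 mm below the 88 mm given. I'll shut the gripper and move over the shutter at (0.554, -0.185) with tool y along the meter's +y.

```bash
python3 -m inch '[[[0,0,-0.6],[0,0,0],1],[[0,0,-0.6],[0,0,0],1],[[0,0,0],[-0.5,-0.6,0],1],[[0,0,0],[-0.8,-1,0],1],[[0,0,0],[-0.8,-1,0],1],[[0,0,0],[-0.8,-1,0],1],[[0,0,0],[-0.8,-1,0],1],[[0,0,0],[-0.8,-1,0],1]]'; python3 -c "
from bench import status;print(status.sense()['joints'])"
```

```text
t: 1.1
eef_pos: [0.2917, 0.2933, 0.2307]
eef_rot: [-0.0, 0.106, 0.994, -0.0]
wrist_force: [0.1, -0.1, 0.6]
opening: -0.001
[ 6.25917667e-01 -2.40368895e-01 -1.68929310e-01  1.64304437e+00
 -1.43445529e-04  8.38916750e-01]
```

```bash
python3 -m inch '[[[0,0,0],[-0.9,-1,0],1],[[0,0,0],[-0.9,-1,0],1],[[0,0,0],[-0.9,-1,0],1],[[0,0,0],[-0.9,-1,0],1],[[0,0,0],[-0.9,-1,0],1],[[0,0,0],[-0.9,-1,0],1],[[0,0,0],[-0.9,-1,0],1],[[0,0,0],[-0.9,-1,0],1]]'; python3 -m inch '[[[0,0,0],[-0.9,-1,0],1],[[0,0,0],[-0.9,-1,0],1],[[0,0,0],[-0.8,-1,0],1],[[0,0,0],[0,0,0],1],[[0,0,0],[0,0,0],1]]'
cat > m.py <<'E'
from h import *
from scipy.spatial.transform import Rotation as Q
R2=np.array([[.9773,.2120],[-.2120,.9773]]);O=np.array([.56048,-.15189])
s=status.sense();w=s['eef_rot'];M=Q.from_quat(w[[1,2,3,0]]).as_matrix()
p=s['eef_pos'];print("t",round(s['t'],2),"tcp in meter mm",(R2.T@(p[:2]-O)*1000).round(1),"z",(p[2]*1000).round(1),"F meter",(R2.T@s['wrist_force'][:2]).round(1),s['wrist_force'][2].round(1),"open",round(s['opening'],3))
print("tool y deg",np.degrees(np.arctan2(M[1,1],M[0,1])).round(2),"tilt",M[:2,2].round(4))
E
python3 m.py
```

```text
t: 2.1
eef_pos: [0.4521, 0.0131, 0.2308]
eef_rot: [-0.0, 0.107, 0.994, 0.0]
wrist_force: [-0.2, -0.2, 0.4]
opening: -0.003
t: 2.72
eef_pos: [0.5085, -0.0898, 0.2307]
eef_rot: [-0.001, 0.107, 0.994, 0.0]
wrist_force: [0.7, 0.0, -1.1]
opening: -0.005
t 2.73 tcp in meter mm [-64.   49.7] z 230.7 F meter [0.7 0.2] -1.1 open -0.005
tool y deg 77.77 tilt [-0.0015  0.0009]
```

```bash
python3 -m inch '[[[0,0,0],[-0.7,-0.93,0],1],[[0,0,0],[-0.7,-0.93,0.5],1],[[0,0,0],[-0.73,-0.93,1],1],[[0,0,0],[0,0,1],1],[[0,0,0],[0,0,1],1],[[0,0,0],[0,0,0.8],1],[[0,0,0],[0,0,0],1],[[0,0,0],[0,0,0],1]]';python3 m.py
python3 - <<'E'
from h import *
p,d=viewer.read_camera("side");cv2.imwrite("pics/s1.png",cv2.resize(p[130:310,220:400,::-1],None,fx=3.3,fy=3.3))
E
```

```text
t: 3.72
eef_pos: [0.5542, -0.1849, 0.1036]
eef_rot: [0.001, 0.106, 0.994, -0.0]
wrist_force: [0.1, -0.0, 0.5]
opening: 0.004
t 3.73 tcp in meter mm [  0.9 -33.6] z 103.6 F meter [ 0.1 -0. ] 0.5 open 0.004
tool y deg 77.84 tilt [ 0.0014 -0.0005]
```

View pics/s1.png

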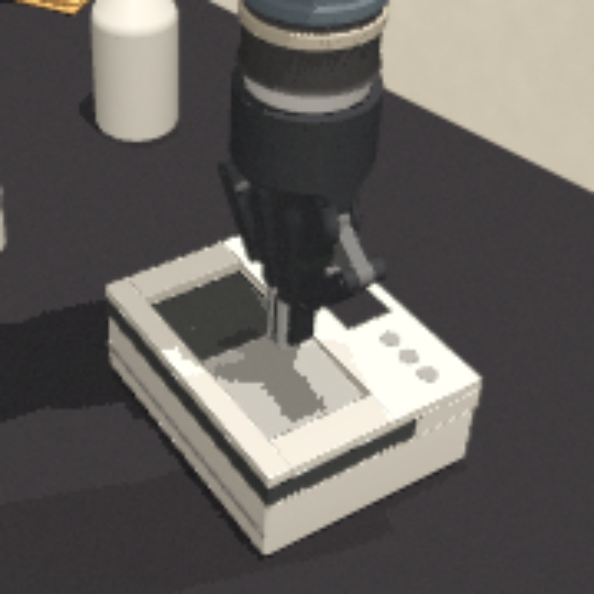

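The closed fingertip, at (290,340) in the crop, stands above the shutter's middle. I'll lower it in small steps, watching the force.

```bash
python3 -m inch '[[[0,0,0],[0,0,0.5],1],[[0,0,0],[0,0,0.3],1],[[0,0,0],[0,0,0.1],1],[[0,0,0],[0,0,0],1]]';python3 -m inch '[[[0,0,0],[0,0,0.05],1],[[0,0,0],[0,0,0.05],1],[[0,0,0],[0,0,0],1]]'
```

```text
t: 4.28
eef_pos: [0.5533, -0.1853, 0.0747]
eef_rot: [-0.001, 0.106, 0.994, 0.0]
wrist_force: [0.9, -0.5, 0.3]
opening: 0.002
t: 4.65
eef_pos: [0.554, -0.1856, 0.0725]
eef_rot: [0.0, 0.106, 0.994, -0.0]
wrist_force: [-0.8, -0.2, -0.3]
opening: -0.004
```

```bash
for i in 1; do python3 -m inch '[[[0,0,0],[0,0,0.04],1],[[0,0,0],[0,0,0],1]]';python3 -m inch '[[[0,0,0],[0,0,0.04],1],[[0,0,0],[0,0,0],1]]'; done
```

```text
t: 4.9
eef_pos: [0.554, -0.1856, 0.072]
eef_rot: [0.0, 0.106, 0.994, -0.0]
wrist_force: [-0.6, 0.6, 3.5]
opening: -0.004
t: 5.15
eef_pos: [0.5541, -0.1855, 0.0714]
eef_rot: [0.001, 0.106, 0.994, -0.0]
wrist_force: [-2.6, 1.3, 7.0]
opening: 0.001
```

```bash
python3 -m inch '[[[0,0,0],[0,0,0.05],1],[[0,0,0],[0,0,0],1],[[0,0,0],[0,0,0],1]]'
```

```text
t: 5.52
eef_pos: [0.5541, -0.1855, 0.0709]
eef_rot: [0.001, 0.106, 0.994, -0.0]
wrist_force: [-3.1, 1.0, 11.2]
opening: 0.002
```

```bash
python3 -m inch '[[[0,0,0],[0,0.06,0],1],[[0,0,0],[0,0.06,0],1]]';python3 m.py
```

```text
t: 5.78
eef_pos: [0.5543, -0.1848, 0.071]
eef_rot: [0.0, 0.107, 0.994, -0.003]
wrist_force: [-5.1, -4.9, 9.4]
opening: -0.004
t 5.78 tcp in meter mm [  0.9 -33.5] z 71.0 F meter [-4.  -5.8] 9.4 open -0.004
tool y deg 77.71 tilt [ 0.0001 -0.0068]
```

```bash
python3 -m inch '[[[0,0,0],[0.04,0.04,0.03],1],[[0,0,0],[0,0.04,0],1]]';python3 m.py
```

```text
t: 6.02
eef_pos: [0.5547, -0.1829, 0.071]
eef_rot: [0.002, 0.107, 0.994, -0.004]
wrist_force: [-4.4, -4.7, 9.9]
opening: 0.001
t 6.03 tcp in meter mm [  0.9 -31.5] z 71.0 F meter [-3.3 -5.5] 9.9 open 0.001
tool y deg 77.69 tilt [ 0.0026 -0.008 ]
```

```bash
python3 -m inch '[[[0,0,0],[0.03,0.06,0.03],1],[[0,0,0],[0,0.06,0],1],[[0,0,0],[0,0.06,0],1]]';python3 m.py
python3 - <<'E'
from h import *
p,d=viewer.read_camera("side");cv2.imwrite("pics/s2.png",cv2.resize(p[190:290,250:380,::-1],None,fx=6,fy=6))
E
```

```text
t: 6.4
eef_pos: [0.5557, -0.1779, 0.071]
eef_rot: [0.003, 0.107, 0.994, -0.004]
wrist_force: [-3.3, -4.9, 12.9]
opening: -0.003
t 6.4 tcp in meter mm [  0.9 -26.4] z 71.0 F meter [-2.2 -5.5] 12.9 open -0.003
tool y deg 77.68 tilt [ 0.0045 -0.009 ]
```

View pics/s2.png

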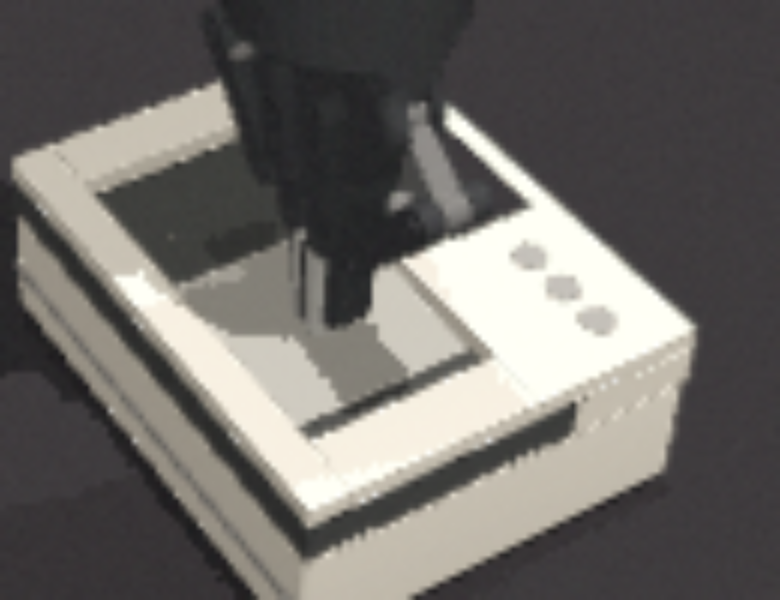

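The plate is dragging along: a dark gap has opened at its -y edge, around (390,395). I'll continue.

```bash
python3 -m inch '[[[0,0,0],[0,0.06,-0.01],1],[[0,0,0],[0,0.06,0],1],[[0,0,0],[0,0.06,0],1],[[0,0,0],[0,0.06,0],1]]';python3 m.py
```

```text
t: 6.95
eef_pos: [0.5572, -0.1709, 0.0715]
eef_rot: [0.003, 0.107, 0.994, -0.004]
wrist_force: [-4.1, -5.5, 14.7]
opening: -0.005
t 6.95 tcp in meter mm [  0.9 -19.2] z 71.5 F meter [-2.8 -6.3] 14.7 open -0.005
tool y deg 77.67 tilt [ 0.0045 -0.009 ]
```

```bash
python3 -m inch '[[[0,0,0],[0,0.06,-0.03],1],[[0,0,0],[0,0.06,-0.007],1],[[0,0,0],[0,0.06,-0.007],1],[[0,0,0],[0,0.06,-0.007],1]]';python3 m.py
```

```text
t: 7.45
eef_pos: [0.5587, -0.1636, 0.0724]
eef_rot: [0.003, 0.107, 0.994, -0.004]
wrist_force: [-3.1, -5.3, 11.3]
opening: -0.002
t 7.45 tcp in meter mm [  0.8 -11.8] z 72.4 F meter [-1.9 -5.9] 11.3 open -0.002
tool y deg 77.68 tilt [ 0.0044 -0.0084]
```

```bash
python3 -m inch '[[[0,0,0],[0,0.06,-0.004],1],[[0,0,0],[0,0.06,-0.006],1],[[0,0,0],[0,0.06,-0.006],1],[[0,0,0],[0,0.06,-0.006],1]]';python3 m.py
```

```text
t: 7.95
eef_pos: [0.5603, -0.1565, 0.073]
eef_rot: [0.003, 0.107, 0.994, -0.004]
wrist_force: [-3.1, -5.5, 11.9]
opening: 0.0
t 7.95 tcp in meter mm [ 0.8 -4.5] z 73.0 F meter [-1.8 -6. ] 11.9 open 0.0
tool y deg 77.68 tilt [ 0.0044 -0.0083]
```

```bash
python3 -m inch '[[[0,0,0],[0,0.06,-0.006],1],[[0,0,0],[0,0.06,-0.006],1],[[0,0,0],[0,0.06,-0.006],1],[[0,0,0],[0,0.06,-0.006],1]]';python3 m.py
```

```text
t: 8.45
eef_pos: [0.5618, -0.1494, 0.0736]
eef_rot: [0.003, 0.107, 0.994, -0.004]
wrist_force: [-2.9, -5.2, 10.9]
opening: 0.004
t 8.45 tcp in meter mm [0.8 2.7] z 73.6 F meter [-1.7 -5.7] 10.9 open 0.004
tool y deg 77.68 tilt [ 0.0043 -0.0081]
```

```bash
python3 -m inch '[[[0,0,0],[0,0.06,-0.003],1],[[0,0,0],[0,0.06,-0.004],1],[[0,0,0],[0,0.06,-0.005],1],[[0,0,0],[0,0.06,-0.005],1]]';python3 m.py
```

```text
t: 8.95
eef_pos: [0.5633, -0.1423, 0.0742]
eef_rot: [0.003, 0.107, 0.994, -0.004]
wrist_force: [-3.1, -4.2, 11.3]
opening: 0.002
t 8.95 tcp in meter mm [ 0.8 10. ] z 74.2 F meter [-2.1 -4.8] 11.3 open 0.002
tool y deg 77.68 tilt [ 0.0044 -0.0081]
```

```bash
python3 -m inch '[[[0,0,0],[0,0.06,-0.004],1],[[0,0,0],[0,0.06,-0.005],1],[[0,0,0],[0,0.06,-0.005],1],[[0,0,0],[0,0.06,-0.005],1]]';python3 -m inch '[[[0,0,0],[0,0.06,-0.004],1],[[0,0,0],[0,0.06,-0.005],1],[[0,0,0],[0,0.06,-0.005],1]]';python3 m.py
```

```text
t: 9.45
eef_pos: [0.5649, -0.1352, 0.0747]
eef_rot: [0.003, 0.107, 0.994, -0.004]
wrist_force: [-2.5, -5.3, 11.5]
opening: -0.001
t: 9.82
eef_pos: [0.566, -0.1299, 0.0751]
eef_rot: [0.003, 0.107, 0.994, -0.004]
wrist_force: [-2.7, -5.9, 12.1]
opening: -0.002
t 9.82 tcp in meter mm [ 0.7 22.6] z 75.1 F meter [-1.4 -6.3] 12.1 open -0.002
tool y deg 77.68 tilt [ 0.0044 -0.0079]
```

```bash
python3 -m inch '[[[0,0,0],[0,0.06,-0.006],1],[[0,0,0],[0,0.06,-0.005],1],[[0,0,0],[0,0.06,-0.005],1],[[0,0,0],[0,0.06,-0.005],1]]';python3 -m inch '[[[0,0,0],[0,0.06,-0.004],1],[[0,0,0],[0,0.06,-0.004],1]]';python3 m.py
```

```text
t: 10.32
eef_pos: [0.5675, -0.1228, 0.0757]
eef_rot: [0.003, 0.107, 0.994, -0.004]
wrist_force: [-2.9, -5.5, 11.0]
opening: 0.002
t: 10.58
eef_pos: [0.568, -0.1207, 0.0759]
eef_rot: [0.002, 0.108, 0.994, -0.005]
wrist_force: [-2.3, -6.9, 11.9]
opening: -0.001
t 10.57 tcp in meter mm [ 0.8 32.1] z 75.9 F meter [-0.8 -7.2] 11.9 open -0.001
tool y deg 77.65 tilt [ 0.0036 -0.0111]
```

```bash
python3 -m inch '[[[0,0,0],[0,0.05,0.01],1],[[0,0,0],[0,0.05,0],1]]';python3 m.py;python3 -m inch '[[[0,0,0],[0,0.04,0],1],[[0,0,0],[0,0,0],1]]';python3 m.py
python3 - <<'E'
from h import *
for n,r in(("side",(250,180,380,280)),("top",(262,176,362,260))):
    p,d=viewer.read_camera(n);cv2.imwrite(f"pics/{n}3.png",cv2.resize(p[r[1]:r[3],r[0]:r[2],::-1],None,fx=6,fy=6))
E
```

```text
t: 10.82
eef_pos: [0.569, -0.1184, 0.076]
eef_rot: [0.003, 0.108, 0.994, -0.006]
wrist_force: [-3.2, -9.1, 11.6]
opening: -0.001
t 10.82 tcp in meter mm [ 1.3 34.5] z 76.0 F meter [-1.2 -9.5] 11.6 open -0.001
tool y deg 77.62 tilt [ 0.0046 -0.0121]
t: 11.08
eef_pos: [0.5696, -0.1171, 0.0761]
eef_rot: [0.003, 0.108, 0.994, -0.005]
wrist_force: [-3.1, -8.6, 12.1]
opening: 0.003
t 11.07 tcp in meter mm [ 1.5 36. ] z 76.1 F meter [-1.2 -9.1] 12.1 open 0.003
tool y deg 77.63 tilt [ 0.0052 -0.0116]
```

View pics/side3.png

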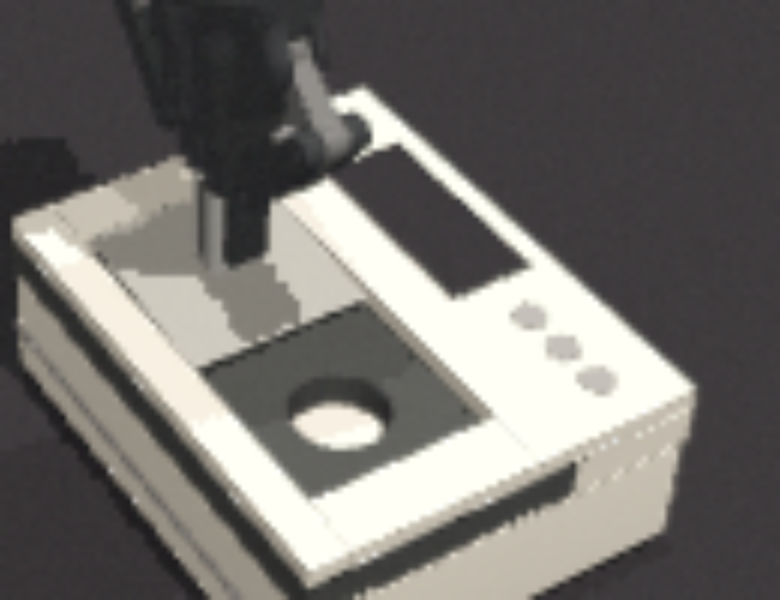

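View pics/top3.png

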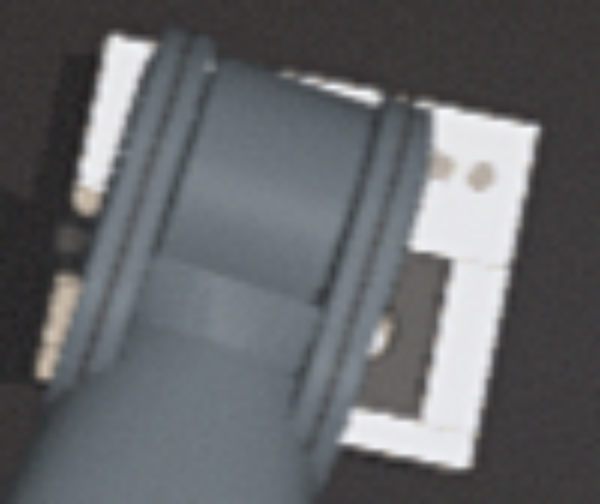

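The force along the track has risen from about 5.5 N to 9 N and levelled off, with the finger slipping, so the plate is at its stop. The side view shows the whole well at (340,415), crop pixels. I'll lift off and look again.

```bash
python3 -m inch '[[[0,0,0],[0,0,-0.1],1],[[0,0,0],[0,0,-0.3],1],[[0,0,0],[0,0,-1],0],[[0,0,0],[0,0,-1],-1],[[0,0,0],[0,0,-1],-1],[[0,0,0],[0.5,1,-0.8],-1],[[0,0,0],[0.5,1,0],-1],[[0,0,0],[0.5,1,0],-1]]'; python3 -m inch '[[[0,0,0],[0.3,1,0],-1],[[0,0,0],[0.3,1,0],-1],[[0,0,0],[0.3,1,0],-1],[[0,0,0],[0.3,1,0],-1],[[0,0,0],[0.2,1,0],-1],[[0,0,0],[0,1,0],-1],[[0,0,0],[0,0,0],-1]]';python3 m.py
python3 - <<'E'
from h import *
for n,r in(("side",(250,180,380,280)),("top",(262,176,362,260))):
    p,d=viewer.read_camera(n);np.savez(f"{n}4.npz",p=p,d=d);cv2.imwrite(f"pics/{n}4.png",cv2.resize(p[r[1]:r[3],r[0]:r[2],::-1],None,fx=6,fy=6,interpolation=0))
E
```

```text
t: 12.18
eef_pos: [0.5422, -0.0128, 0.1977]
eef_rot: [-0.0, 0.106, 0.994, 0.0]
wrist_force: [-0.7, -0.8, 0.1]
opening: 0.998
t: 13.05
eef_pos: [0.5389, 0.1727, 0.1968]
eef_rot: [-0.001, 0.105, 0.995, 0.0]
wrist_force: [-0.2, 0.6, 0.4]
opening: 1.0
t 13.05 tcp in meter mm [-89.9 312.7] z 196.8 F meter [-0.3  0.6] 0.4 open 1.0
tool y deg 77.99 tilt [-0.0022  0.0005]
```

View pics/side4.png

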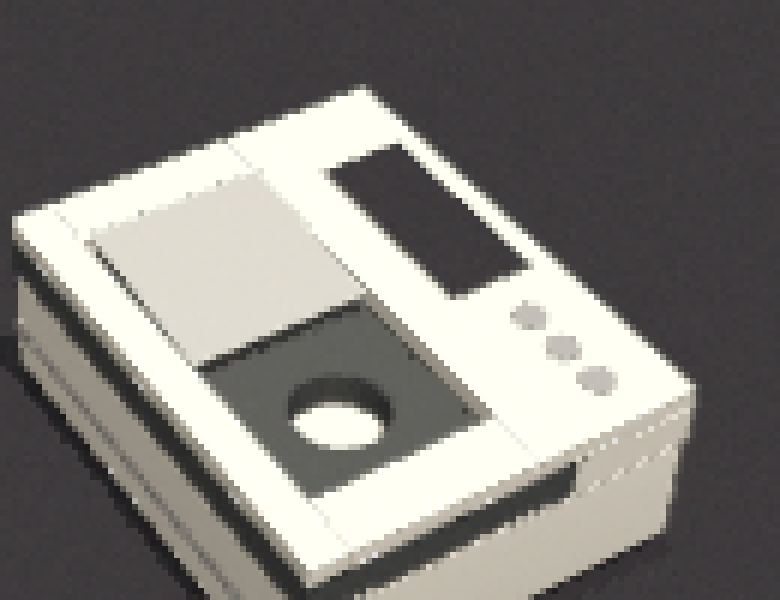

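View pics/top4.png

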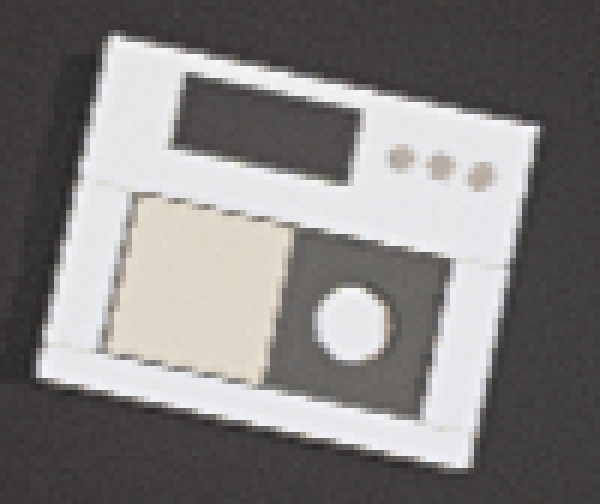

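```bash
python3 - <<'E'
from h import *
R2=np.array([[.9773,.2120],[-.2120,.9773]]);O=np.array([.56048,-.15189])
M=lambda P:(R2.T@(P[:2]-O)*1000).round(1)
p=np.load("top4.npz")['p'][222:240,312:330].min(2)  # floor patch
r=(310,218,332,242); a=np.load("top4.npz")['p'][r[1]:r[3],r[0]:r[2]].min(2); g=cv2.resize(a,None,fx=8,fy=8,interpolation=cv2.INTER_CUBIC)
def blob(n,r,thr):
    a=np.load(f"{n}4.npz")['p'][r[1]:r[3],r[0]:r[2]].min(2); g=cv2.resize(a,None,fx=8,fy=8,interpolation=cv2.INTER_CUBIC)
    c=max(cv2.findContours((g>thr).astype(np.uint8),0,1)[0],key=cv2.contourArea).reshape(-1,2); e=cv2.fitEllipse(c)
    return (np.array(e[0])+.5)/8-.5+[r[0],r[1]],np.array(e[1])/8,(c.min(0)/8+[r[0],r[1]],c.max(0)/8+[r[0],r[1]])
t=blob("top",(310,218,330,240),150);print(t)
print("floor by top plane z .049",M(plane("top",*t[0],.049)))
# mouth extents: crop6 -> px
tm=((312+395)/12-.5+262,(281+366)/12-.5+176); sm=((287+396)/12-.5+250,(373+452)/12-.5+180)
P,g=two(sm,tm);print("mouth",P,g,M(P)); print(M(plane("top",*tm,.065)),M(plane("side",*sm,.065)))
for q in((295,230),(265,385),(138,195),(108,352)):
    print(M(plane("top",q[0]/6-.5+262,q[1]/6-.5+176,.075)))
E
```

```text
(array([320.0751667 , 229.60550976]), array([12.12063026, 12.76874542]), (array([314.375, 223.75 ]), array([326.375, 236.375])))
floor by top plane z .049 [  0.4 -35.4]
mouth [ 0.55353581 -0.18652183  0.06046065] 0.0005012029896033226 [  0.6 -35.3]
[  0.1 -34.8] [ -2. -39.]
[33.7 -0.9]
[-34.6  -2. ]
[34.1 68.7]
[-35.   67.2]
```

The plate now runs from y -1.5 to 68 mm, which is fully open. The well's centre is at meter (0.4, -35) mm, or world (0.553, -0.186). Now I'll move to the vial.

```bash
python3 -m inch '[[[0,0,0],[0.75,0.83,0],-1],[[0,0,0],[0.75,0.83,0],-1],[[0,0,0],[0.75,0.83,0],-1],[[0,0,0],[0.75,0.82,0],-1],[[0,0,0],[0,0,0.8],-1],[[0,0,0],[0,0,0.8],-1],[[0,0,0],[0,0,0],-1],[[0,0,0],[0,0,0],-1]]';python3 m.py
python3 - <<'E'
from h import *
for n,r in(("side",(110,100,210,200)),("top",(90,220,190,310))):
    p,d=viewer.read_camera(n);cv2.imwrite(f"pics/{n}5.png",cv2.resize(p[r[1]:r[3],r[0]:r[2],::-1],None,fx=6,fy=6,interpolation=0))
E
```

```text
t: 14.15
eef_pos: [0.4731, 0.2861, 0.1506]
eef_rot: [0.0, 0.107, 0.994, 0.0]
wrist_force: [-0.2, -0.8, 0.3]
opening: 0.997
t 14.15 tcp in meter mm [-178.2  409.6] z 150.6 F meter [-0.1 -0.8] 0.3 open 0.997
tool y deg 77.72 tilt [0.0005 0.0002]
```

View pics/side5.png

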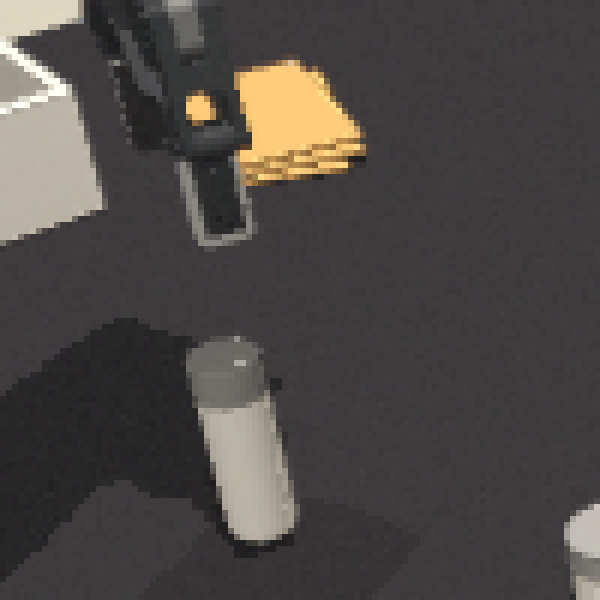

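```bash
python3 - <<'E'
from h import *
p=np.array([.4731,.2861,.1636]);y=np.array([.212,.977,0])
for s in(-.05,-.0425,.05): 
    u,v=proj("side",p+y*s);print(s,(u-110)*6,(v-100)*6)
E
```

```text
-0.05 225.98656604533318 237.557529467385
-0.0425 220.3202228832747 229.26798855708057
0.05 155.28094024122987 134.11918114841748
```

View pics/top5.png

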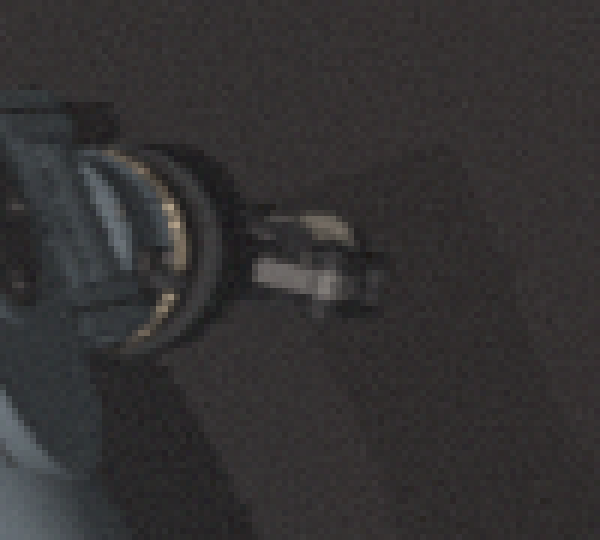

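The fingertip appears where the projection predicts, at about (225,240), so camera and arm agree. I'll descend and grasp.

```bash
python3 -m inch '[[[0,0,0],[0.09,0.08,0],-1],[[0,0,0],[0,0,0.9],-1],[[0,0,0],[0,0,0.9],-1],[[0,0,0],[0,0,0.9],-1],[[0,0,0],[0,0,0.8],-1],[[0,0,0],[0,0,0.33],-1],[[0,0,0],[0,0,0],-1],[[0,0,0],[0,0,0],-1]]';python3 m.py
```

```text
t: 15.25
eef_pos: [0.4716, 0.2901, 0.0365]
eef_rot: [0.001, 0.106, 0.994, 0.001]
wrist_force: [0.7, -0.4, 0.2]
opening: 1.002
t 15.25 tcp in meter mm [-180.5  413.1] z 36.5 F meter [ 0.8 -0.2] 0.2 open 1.002
tool y deg 77.79 tilt [0.0022 0.001 ]
```

```bash
python3 -m inch '[[[0,0,0],[0,0,0],-0.3],[[0,0,0],[0,0,0],0],[[0,0,0],[0,0,0],0.2],[[0,0,0],[0,0,0],1],[[0,0,0],[0,0,0],1],[[0,0,0],[0,0,0],1],[[0,0,0],[0,0,0],1]]';python3 m.py
python3 - <<'E'
from h import *
for n,r in(("side",(110,100,210,200)),):
    p,d=viewer.read_camera(n);cv2.imwrite(f"pics/{n}6.png",cv2.resize(p[r[1]:r[3],r[0]:r[2],::-1],None,fx=6,fy=6,interpolation=0))
E
```

```text
t: 16.12
eef_pos: [0.4707, 0.2894, 0.0353]
eef_rot: [0.0, 0.106, 0.994, -0.0]
wrist_force: [-1.0, -1.6, 4.3]
opening: 0.338
t 16.12 tcp in meter mm [-181.3  412.3] z 35.3 F meter [-0.6 -1.8] 4.3 open 0.338
tool y deg 77.78 tilt [ 0.0003 -0.0003]
```

View pics/side6.png

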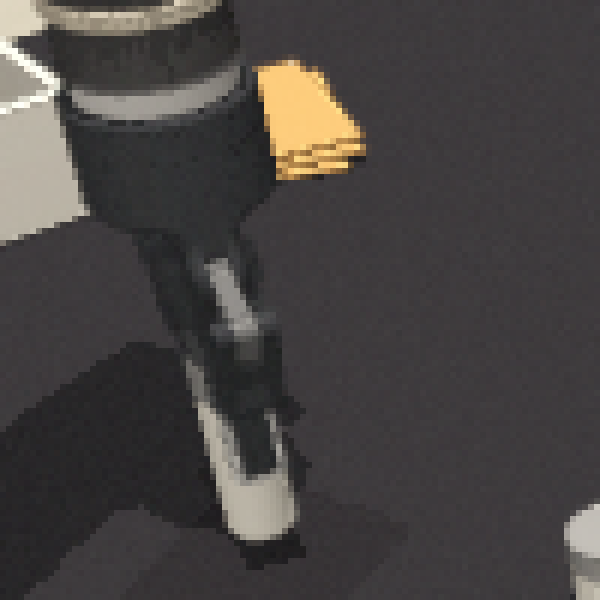

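The vial is gripped just below its cap, with opening 0.338 × 85 ≈ 29 mm. I'll lift it and carry it over.

```bash
python3 -m inch '[[[0,0,0],[0,0,-0.3],1],[[0,0,0],[0,0,-0.7],1],[[0,0,0],[0,0,-1],1],[[0,0,0],[0,0,-1],1],[[0,0,0],[0,0,-1],1],[[0,0,0],[-0.1,-0.3,-0.7],1],[[0,0,0],[-0.2,-0.6,0],1],[[0,0,0],[-0.35,-0.9,0],1]]';python3 m.py; python3 -m inch '[[[0,0,0],[-0.4,-1,0],1],[[0,0,0],[-0.4,-1,0],1],[[0,0,0],[-0.4,-1,0],1],[[0,0,0],[-0.4,-1,0],1],[[0,0,0],[-0.4,-1,0],1],[[0,0,0],[-0.4,-1,0],1],[[0,0,0],[-0.4,-1,0],1],[[0,0,0],[-0.4,-1,0],1]]';python3 m.py; python3 -m inch '[[[0,0,0],[-0.4,-1,0],1],[[0,0,0],[-0.4,-1,0],1],[[0,0,0],[-0.4,-1,0],1],[[0,0,0],[-0.4,-1,0],1],[[0,0,0],[-0.2,-0.4,0],1],[[0,0,0],[0,0,0],1],[[0,0,0],[0,0,0],1]]';python3 m.py
```

```text
t: 17.18
eef_pos: [0.4779, 0.232, 0.175]
eef_rot: [-0.001, 0.106, 0.994, -0.0]
wrist_force: [0.4, -0.2, -1.8]
opening: 0.342
t 17.18 tcp in meter mm [-162.1  357.6] z 175.0 F meter [ 0.4 -0.1] -1.8 open 0.342
tool y deg 77.85 tilt [-0.0011 -0.0002]
t: 18.18
eef_pos: [0.5202, -0.0238, 0.1741]
eef_rot: [-0.001, 0.107, 0.994, 0.0]
wrist_force: [-0.7, 0.0, -0.4]
opening: 0.341
t 18.18 tcp in meter mm [-66.5 116.7] z 174.1 F meter [-0.7 -0.1] -0.4 open 0.341
tool y deg 77.74 tilt [-0.0027  0.0006]
t: 19.05
eef_pos: [0.5457, -0.1616, 0.1756]
eef_rot: [-0.001, 0.106, 0.994, 0.001]
wrist_force: [1.0, -0.5, -0.2]
opening: 0.333
t 19.05 tcp in meter mm [-12.4 -12.6] z 175.6 F meter [ 1.1 -0.3] -0.2 open 0.333
tool y deg 77.83 tilt [-0.0009  0.0011]
```

```bash
python3 -m inch '[[[0,0,0],[-0.21,-0.37,0],1],[[0,0,0],[-0.22,-0.38,0],1],[[0,0,0],[0,0,0.7],1],[[0,0,0],[0,0,0.7],1],[[0,0,0],[0,0,0],1],[[0,0,0],[0,0,0],1]]';python3 m.py
python3 - <<'E'
from h import *
for n,r in(("side",(250,150,380,250)),("top",(262,176,362,260))):
    p,d=viewer.read_camera(n);np.savez(f"{n}7.npz",p=p,d=d);cv2.imwrite(f"pics/{n}7.png",cv2.resize(p[r[1]:r[3],r[0]:r[2],::-1],None,fx=6,fy=6,interpolation=0))
E
```

```text
t: 19.8
eef_pos: [0.5544, -0.1878, 0.1347]
eef_rot: [0.0, 0.106, 0.994, -0.0]
wrist_force: [0.3, 0.6, -0.7]
opening: 0.341
t 19.8 tcp in meter mm [  1.7 -36.3] z 134.7 F meter [0.2 0.6] -0.7 open 0.341
tool y deg 77.78 tilt [ 0.0008 -0.0004]
```

View pics/side7.png

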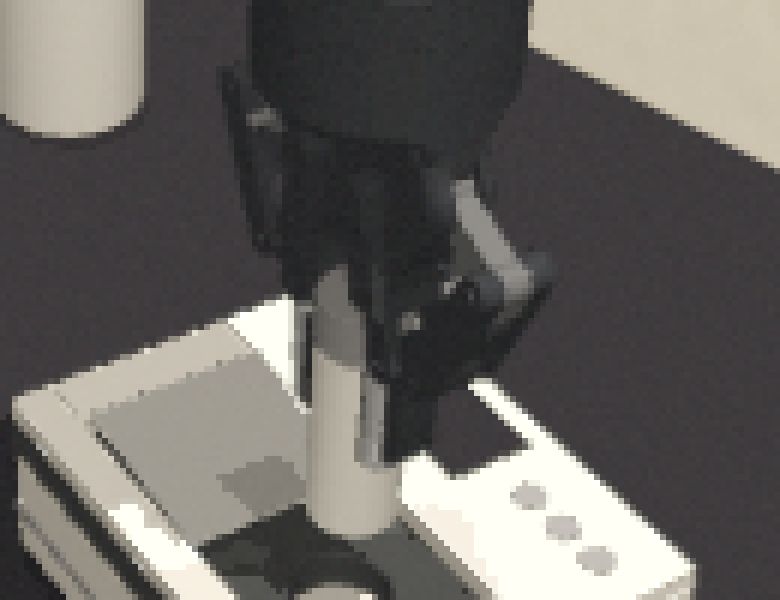

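View pics/top7.png

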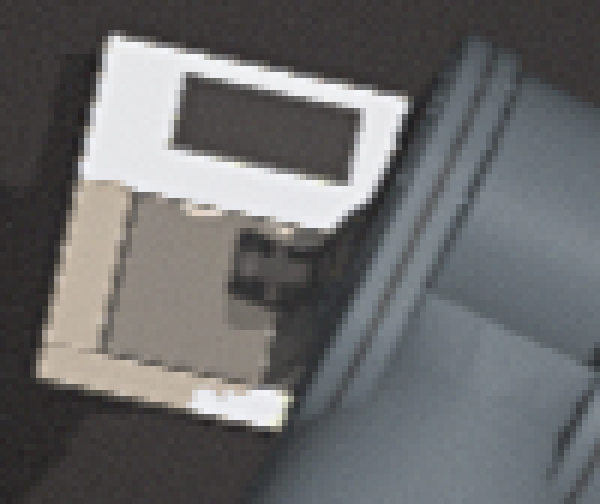

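```bash
python3 - <<'E'
from h import *
R2=np.array([[.9773,.2120],[-.2120,.9773]]);O=np.array([.56048,-.15189])
M=lambda P:(R2.T@(P[:2]-O)*1000).round(1)
f=(354/6-.5+250,508/6-.5+150)
print("foot",M(plane("side",*f,.0994)))
sm=((287+396)/12-.5+250,(373+452)/12-.5+180)
for z in(.062,.064,.066):print("mouth",M(plane("side",*sm,z)))
# initial: foot at tcp (.4707,.2894,0) was seen at
print(plane("side",153.3,186.2,0))
# deck centre via side
S=np.array([[364.5,244.3],[301.2,273.9],[252.5,216.5],[310.1,195.1]])
for z in(.070,.073,.076):print("deck ctr side",z,M(np.mean([plane("side",*q,z) for q in S],0)))
a=np.load("side7.npz")['p'][225:245,295:325].min(2);print(a[:, ::1])
E
```

```text
foot [  1.9 -37.1]
mouth [ -0.2 -36.7]
mouth [ -1.4 -38.2]
mouth [ -2.6 -39.8]
[0.46983608 0.28946926 0.        ]
deck ctr side 0.07 [24.5  1. ]
deck ctr side 0.073 [22.5 -1.7]
deck ctr side 0.076 [20.5 -4.3]
[[145 147 147 146 145 146 131 138 148 154 159 163 166 166 111 118 128 152
   93  41  37  41  43  56  74 172  89  60  61  62]
 [120 121 144 144 147 147 132 140 149 155 160 164 166 168 114 118 135 152
   96  47  43  51 103 172 224 245 201  96  61  57]
 [120 119 120 118 145 147 133 141 151 156 161 164 165 166 168 134 138 132
  131  94  91 133 222 245 246 246 246 216 103  60]
 [120 120 118 118 145 147 130 142 151 157 161 164 166 168 169 169 161 143
  148 146 150 140 223 245 246 246 246 246 215  97]
 [120 120 119 117 119 145 130 141 151 157 161 164 166 168 169 168 167 166
  163 158 151 138 243 246 246 245 246 246 246 200]
 [119 119 119 119 120 120 132 143 153 157 161 164 166 166 167 168 167 164
  162 157 150 137 243 245 246 246 246 246 246 245]
 [118 117 120 120 118 120 134 145 154 158 161 165 167 167 168 167 166 164
  161 156 149 168 244 246 246 245 246 246 246 246]
 [120 119 121 11
[... 909 characters left out ...]
118 136 138 127 116  85
   82  82  82  82  84  53  68 130 134 134 230 227]
 [ 48  48  49  48  48  48  47  49  48  49  48  49  49  78  83  82  82  85
   83  83  83  84  82  84  81  75 130 134 133 230]
 [ 50  48  47  48  49  50  46  51  47  48  55  53  49  48  82  82  83  83
   83  84  85  83  84  81  83  82  75 129 134 133]
 [ 48  46  47  48  50  51  52  53  55  58  59  62  63  60  57  51  82  82
   83  82  82  82  82  83  81  82  83  91 132 134]
 [ 49  46  47  47  50  53  49  49  52  53  54  54  51  53  51  60  74  81
   82  83  84  83  83  82  82  81  83  83  90 130]
 [ 51  49  49  46  51  48  50  49  50  50  53  51  51  52  49  50  49  63
   81  83  83  82  83  83  85  84  83  83  83  91]]
```

The side view puts the vial's foot at about (354,508) in the crop, which is meter (2, -36.5). The well is at about (0, -36). I'll shift 1.5 mm and lower slowly.

```bash
python3 -m inch '[[[0,0,0],[0.05,0.02,0],1],[[0,0,0],[0,0,0.4],1],[[0,0,0],[0,0,0.4],1],[[0,0,0],[0,0,0],1],[[0,0,0],[0,0,0],1]]';python3 m.py;  python3 -m inch '[[[0,0,0],[0,0,0.1],1],[[0,0,0],[0,0,0.1],1],[[0,0,0],[0,0,0.06],1],[[0,0,0],[0,0,0],1]]';python3 m.py
```

```text
t: 20.52
eef_pos: [0.5524, -0.1863, 0.1095]
eef_rot: [-0.0, 0.106, 0.994, 0.0]
wrist_force: [1.4, 0.4, 0.8]
opening: 0.341
t 20.52 tcp in meter mm [ -0.6 -35.4] z 109.5 F meter [1.3 0.7] 0.8 open 0.341
tool y deg 77.78 tilt [-0.0008  0.0004]
t: 21.02
eef_pos: [0.5525, -0.1864, 0.102]
eef_rot: [-0.0, 0.106, 0.994, 0.0]
wrist_force: [0.3, -0.3, -0.8]
opening: 0.338
t 21.02 tcp in meter mm [ -0.5 -35.4] z 102.0 F meter [ 0.3 -0.2] -0.8 open 0.338
tool y deg 77.78 tilt [-0.0004  0.0002]
```

```bash
python3 - <<'E'
from h import *
for n,r in(("side",(250,150,380,250)),):
    p,d=viewer.read_camera(n);np.savez(f"{n}8.npz",p=p,d=d);cv2.imwrite(f"pics/{n}8.png",cv2.resize(p[r[1]:r[3],r[0]:r[2],::-1],None,fx=6,fy=6,interpolation=0))
E
```

```text
(no output)
```

View pics/side8.png

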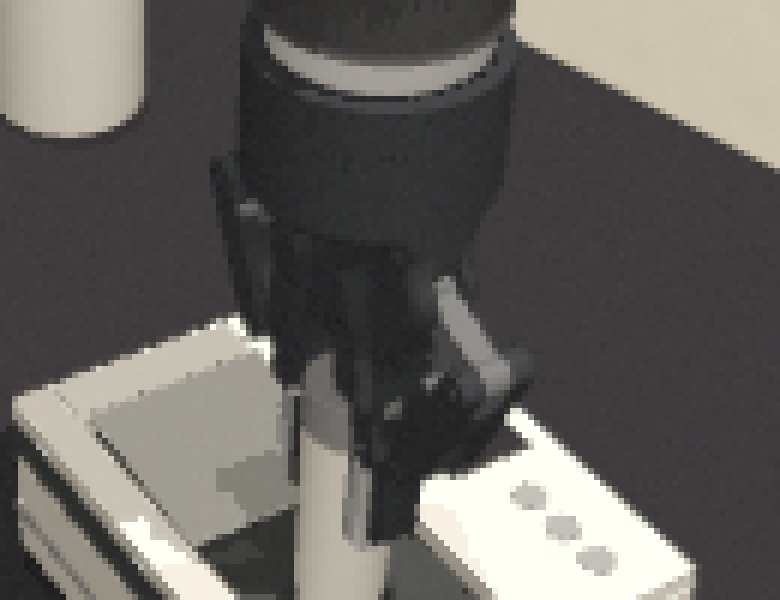

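```bash
python3 - <<'E'
from h import *
p=np.load("side8.npz")['p'];cv2.imwrite("pics/side8b.png",cv2.resize(p[215:275,265:345,::-1],None,fx=9,fy=9,interpolation=0))
E
```

```text
(no output)
```

View pics/side8b.png

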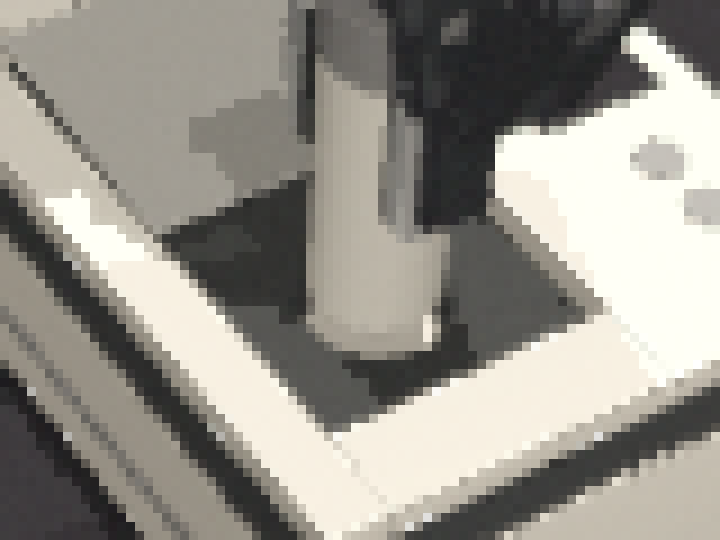

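The foot spans x 307–443 in the crop, centred on column 306.2 of the full picture against 306.4 for the mouth. Its bottom row also matches the mouth's. It is centred, so I'll lower it in small steps.

```bash
python3 -m inch '[[[0,0,0],[0,0,0.05],1],[[0,0,0],[0,0,0.05],1],[[0,0,0],[0,0,0],1]]';python3 m.py;  python3 -m inch '[[[0,0,0],[0,0,0.05],1],[[0,0,0],[0,0,0.05],1],[[0,0,0],[0,0,0],1]]';python3 m.py; 
```

```text
t: 21.45
eef_pos: [0.5525, -0.1864, 0.099]
eef_rot: [-0.0, 0.106, 0.994, 0.0]
wrist_force: [0.5, 0.3, -0.3]
opening: 0.337
t 21.45 tcp in meter mm [ -0.5 -35.4] z 99.0 F meter [0.4 0.3] -0.3 open 0.337
tool y deg 77.78 tilt [-0.0004  0.0002]
t: 21.82
eef_pos: [0.5525, -0.1864, 0.0959]
eef_rot: [-0.0, 0.106, 0.994, 0.0]
wrist_force: [-1.1, 1.0, -1.6]
opening: 0.337
t 21.82 tcp in meter mm [ -0.5 -35.4] z 95.9 F meter [-1.3  0.8] -1.6 open 0.337
tool y deg 77.78 tilt [-0.0004  0.0002]
```

```bash
python3 -m inch '[[[0,0,0],[0,0,0.05],1],[[0,0,0],[0,0,0.05],1],[[0,0,0],[0,0,0],1]]';python3 m.py;  python3 -m inch '[[[0,0,0],[0,0,0.05],1],[[0,0,0],[0,0,0.05],1],[[0,0,0],[0,0,0],1]]';python3 m.py; 
```

```text
t: 22.2
eef_pos: [0.5525, -0.1864, 0.0929]
eef_rot: [-0.0, 0.106, 0.994, 0.0]
wrist_force: [0.2, 0.2, -0.8]
opening: 0.337
t 22.2 tcp in meter mm [ -0.5 -35.4] z 92.9 F meter [0.2 0.2] -0.8 open 0.337
tool y deg 77.78 tilt [-0.0004  0.0002]
t: 22.58
eef_pos: [0.5525, -0.1864, 0.0899]
eef_rot: [-0.0, 0.106, 0.994, 0.0]
wrist_force: [0.0, 0.1, -0.6]
opening: 0.34
t 22.57 tcp in meter mm [ -0.5 -35.4] z 89.9 F meter [0.  0.1] -0.6 open 0.34
tool y deg 77.78 tilt [-0.0004  0.0002]
```

```bash
python3 -m inch '[[[0,0,0],[0,0,0.05],1],[[0,0,0],[0,0,0],1]]';python3 -m inch '[[[0,0,0],[0,0,0.04],1],[[0,0,0],[0,0,0],1]]';python3 -m inch '[[[0,0,0],[0,0,0.04],1],[[0,0,0],[0,0,0],1]]'; 
```

```text
t: 22.82
eef_pos: [0.5525, -0.1864, 0.0885]
eef_rot: [-0.0, 0.106, 0.994, 0.0]
wrist_force: [-0.0, -0.2, -0.8]
opening: 0.337
t: 23.08
eef_pos: [0.5525, -0.1864, 0.0874]
eef_rot: [-0.0, 0.106, 0.994, 0.0]
wrist_force: [-0.0, -0.4, -1.2]
opening: 0.337
t: 23.32
eef_pos: [0.5527, -0.1865, 0.0864]
eef_rot: [0.0, 0.106, 0.994, -0.0]
wrist_force: [-0.3, 0.1, 0.6]
opening: 0.34
```

```bash
python3 -m inch '[[[0,0,0],[0,0,0.03],1],[[0,0,0],[0,0,0],1]]';python3 -m inch '[[[0,0,0],[0,0,0.03],1],[[0,0,0],[0,0,0],1]]' 
```

```text
t: 23.58
eef_pos: [0.5528, -0.1865, 0.0863]
eef_rot: [0.0, 0.106, 0.994, -0.0]
wrist_force: [-0.5, 0.1, 4.6]
opening: 0.337
t: 23.82
eef_pos: [0.5529, -0.1865, 0.0862]
eef_rot: [0.001, 0.106, 0.994, -0.0]
wrist_force: [-2.3, 1.6, 7.3]
opening: 0.337
```

The force rose to 7 N with TCP stopped at 0.0862, which puts the foot at 0.051, right at the floor height. I'll relax the press and release gently.

```bash
python3 -m inch '[[[0,0,0],[0,0,-0.05],1],[[0,0,0],[0,0,0],1]]';python3 m.py; python3 -m inch '[[[0,0,0],[0,0,0],0.3],[[0,0,0],[0,0,0],0.25],[[0,0,0],[0,0,0],0.15],[[0,0,0],[0,0,0],0],[[0,0,0],[0,0,0],-0.3],[[0,0,0],[0,0,0],-0.5],[[0,0,0],[0,0,0],-0.5]]'; python3 m.py
python3 - <<'E'
from h import *
p,d=viewer.read_camera("side");cv2.imwrite("pics/side9.png",cv2.resize(p[160:280,250:370,::-1],None,fx=5,fy=5,interpolation=0))
E
```

```text
t: 24.08
eef_pos: [0.5528, -0.1865, 0.0863]
eef_rot: [0.0, 0.106, 0.994, -0.0]
wrist_force: [-0.7, 0.5, 3.7]
opening: 0.342
t 24.07 tcp in meter mm [ -0.2 -35.5] z 86.3 F meter [-0.8  0.3] 3.7 open 0.342
tool y deg 77.78 tilt [ 0.0005 -0.0002]
t: 24.95
eef_pos: [0.5526, -0.1864, 0.086]
eef_rot: [-0.0, 0.106, 0.994, -0.0]
wrist_force: [-0.2, -0.4, -0.5]
opening: 0.752
t 24.95 tcp in meter mm [ -0.3 -35.4] z 86.0 F meter [-0.1 -0.4] -0.5 open 0.752
tool y deg 77.78 tilt [-0. -0.]
```

View pics/side9.png

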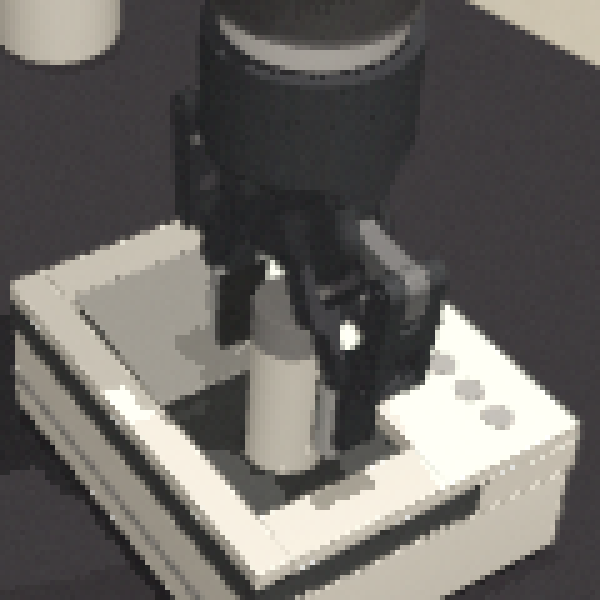

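The vial stands in the well at (283,465) in the crop, and the fingers are open clear of it. I'll withdraw straight up.

```bash
python3 -m inch '[[[0,0,0],[0,0,-0.3],-0.5],[[0,0,0],[0,0,-0.7],-0.5],[[0,0,0],[0,0,-1],-0.5],[[0,0,0],[0,0,-1],-0.5],[[0,0,0],[0,0,-1],-0.5],[[0,0,0],[0.5,0,-0.8],-0.5],[[0,0,0],[1,0,0],-0.5],[[0,0,0],[1,0,0],-0.5]]';python3 -m inch '[[[0,0,0],[1,0.5,0],-0.5],[[0,0,0],[1,0.5,0],-0.5],[[0,0,0],[1,0.5,0],-0.5],[[0,0,0],[1,1,0],-0.5],[[0,0,0],[0.5,1,0],-0.5],[[0,0,0],[0,1,0],-0.5],[[0,0,0],[0,0,0],-0.5],[[0,0,0],[0,0,0],-0.5]]';python3 m.py
python3 - <<'E'
from h import *
for n,r in(("side",(250,180,370,280)),("top",(262,176,362,260))):
    p,d=viewer.read_camera(n);np.savez(f"{n}10.npz",p=p,d=d);cv2.imwrite(f"pics/{n}10.png",cv2.resize(p[r[1]:r[3],r[0]:r[2],::-1],None,fx=6,fy=6,interpolation=0));cv2.imwrite(f"pics/{n}10f.png",p[:,:,::-1])
E
```

```text
t: 26.0
eef_pos: [0.4791, -0.1706, 0.2315]
eef_rot: [0.001, 0.106, 0.994, -0.0]
wrist_force: [-0.3, -0.1, -0.1]
opening: 0.745
t: 27.0
eef_pos: [0.3761, -0.0104, 0.2305]
eef_rot: [0.0, 0.106, 0.994, -0.0]
wrist_force: [-0.2, -0.2, -0.2]
opening: 0.747
t 27.0 tcp in meter mm [-210.2   99.2] z 230.5 F meter [-0.2 -0.3] -0.2 open 0.747
tool y deg 77.8 tilt [ 0.0008 -0.0007]
```

View pics/side10.png

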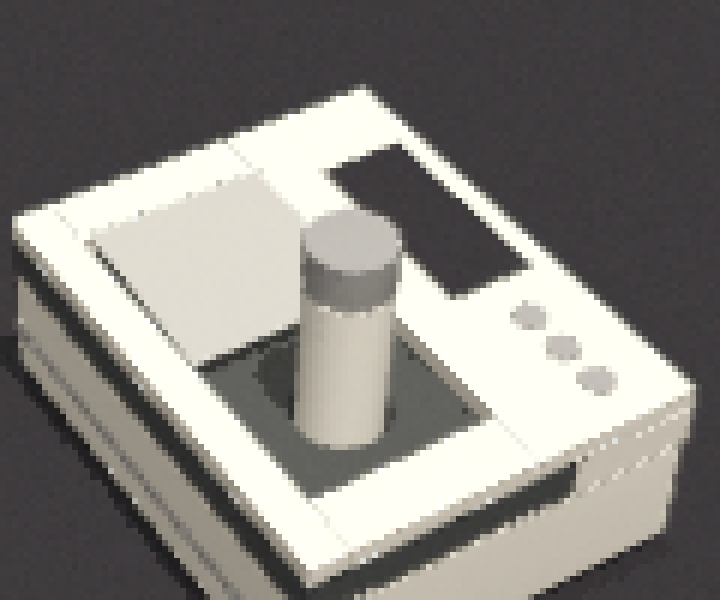

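View pics/top10.png

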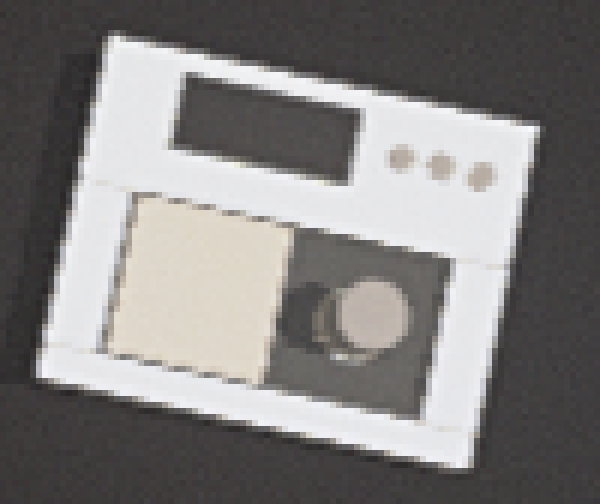

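View pics/side10f.png

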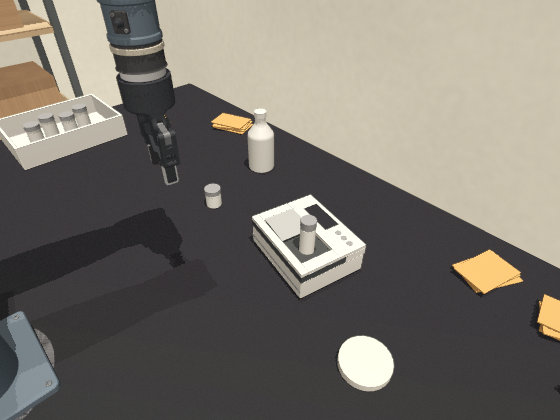

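The shutter is open, the vial stands upright in the well, and the jar, bottle and dish look unmoved. Last, I'll check the cap's height.

```bash
python3 - <<'E'
from h import *
R2=np.array([[.9773,.2120],[-.2120,.9773]]);O=np.array([.56048,-.15189])
P,g=two((308,219.5),(323.5,228));print(P,g,R2.T@(P[:2]-O)*1000, R2.T@(plane("top",323.5,228,.139)[:2]-O)*1000)
for n in("side","top"):
    a=np.load(f"{n}0.npz")['p'].astype(int);b=np.load(f"{n}10.npz")['p'].astype(int);D=abs(a-b).max(2)
    for nm,X in(("jar",(.547,.122,.03)),("dish",(.51,-.335,.01)),):
        u,v=map(int,proj(n,X));print(n,nm,u,v,(D[v-14:v+14,u-14:u+14]>50).sum())
    print("bottle",(D[110:172,245:276]>50).sum() if n=="side" else (D[135:175,165:203]>50).sum())
E
```

```text
[ 0.55325566 -0.18625018  0.13582537] 0.0008040777055675602 [  0.22401418 -35.11176252] [  0.35069521 -35.03204451]
side jar 213 193 0
side dish 348 323 0
bottle 0
top jar 203 232 0
top dish 373 246 0
bottle 0
```

```bash
python3 -c "
from bench import ticket;print(ticket.close_job())"
```

```text
the job is handed in; nothing more can be done
None
```

I opened the shutter fully and stood the tall vial upright on the bottom of the well. I then let go, backed the arm clear and handed the job in at about 27 s of the 64 s allowed.

- **Shutter:** I dragged it with the closed fingertip at about 9 to 15 N, following its climb. At the end the along-track force rose from about 5.5 N to 9 N and the finger started slipping, which means the plate was at its stop. The top view then showed it from about y -1.5 to 68 mm in the meter's frame.
- **Vial:** I lowered it in small steps until the floor pushed back with about 7 N. By then the foot was at about 51 mm height, roughly 15 mm into the well. I eased the pressure before opening the fingers.
- **Last check of the vial:** The cap's centre is at meter (0.2, -35.1) mm, and the well's centre is at (0.4, -35.3) mm, so it stands upright.
- **Disagreement:** The two-view cap height came out at 136 mm against an expected 139 mm. The same camera pair also read the standing vial about 4 mm low before I picked it up, so I take this as calibration bias.
- **Bystanders:** No pixel changes showed around the jar or the bottle in either view. My automatic check box for the dish was off its centre, so that one rests on the side view, where it looks unmoved.

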